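# Set the green tile drying press

### The job

Two small screw presses on the table keep glaze test tiles flat while they dry. On the green press, take the upright handle of the handwheel and crank it clockwise, seen from above, all the way down until it comes up hard against its stop; then back it off a quarter turn so the tile has room to shrink, and let go. Leave the blue press alone.

Things in the scene. Friction and masses are not known exactly. Their poses are not given: they have to be found in the camera images.
- green_press: Bolted-down screw press, green base plate (120 deep x 150 wide x 14 mm), green crosshead and crank handle, teal-glazed tile inside. Origin: centre of the base's underside, on the handwheel's vertical axis; z up. The level dark three-spoke handwheel (crank radius 55 mm, rim 98 to 110 mm above the table, hub to 113) stays at its height; the platen below moves 8 mm a turn.
- green_wheel (a joint): Angle of the green press's handwheel, rad: 0 = wound down against the rigid stop, growing anticlockwise seen from above (platen rises); starts at 7.5 to 11. Clockwise from above lowers it. It stays where it is left; turning takes about 1.5 N at the handle. At 0 the handle points along the press's own -x.
- green_handle (a point): Point on the axis of the green crank handle: an upright cylinder 24 mm in diameter, on the wheel's rim 55 mm from the wheel's axis, from 112 to 162 mm above the table; the point is at 142 mm. The handle spins freely on its pin, so a gripper of constant orientation can hold it and carry it round in a circle.
- blue_handle (a point): The same point on the crank handle of the blue press, a twin of the green one with blue paint and a rust-red tile. Must not be moved.

How it is judged:
By the outcome, as a careful person would: the job done as asked, in the order asked, and still so for the second after the job is handed in, with the robot touching nothing.
It also fails if it takes over 51 s, if anything falls off the work surface, if the arm or the gripper's body presses on something with over 40 N, if the wrist force passes 120 N, or if a joint passes its speed limit or range.

### The arm

A 6-joint arm with a two-finger parallel gripper is mounted at the origin on a cart in front of the work surface, level with it; the furniture and walls round the work are solid. World frame = base frame: x ahead of the robot, y to its left, z up, the work surface at z = 0. Lengths are in m, angles in rad, forces in N, time in s.
With the tool pointing down it reaches from about 0.325 to 0.9 m from the base axis. Payload 6.1 kg.
Tool frame: the origin (TCP) lies between the finger pads; the fingertips stand 19 mm ahead of it and the grasp point (between the pads) is the TCP; z points along the fingers, y is the direction in which the jaws open and shut (so a half turn about z gives the same grasp; the last joint's range is limited). The gripper opens to 87 mm and grips with 3 to 60 N. Pads are 19 mm wide; open, the fingers measure 117 mm over their backs; the gripper's body (75 mm by 190 mm) begins 51 mm behind the grasp point.
Start: joints at [-1.389, 0.22, 1.526, -0, 1.395, -0.126], TCP at [0.189, -0.596, 0.242] pointing down, gripper open.
Joint ranges: [-2.98, 2.98], [-0.91, 2.08], [0.09, 2.57], [-1.24, 4.39], [0.2, 2.65], [-2.68, 2.68]. Speed limits (rad/s): [2.57, 2.57, 3.01, 3.14, 3.14, 3.14].

### API

Orientations are given as [roll, pitch, yaw] about the fixed x, y, z axes, in that order (R = Rz(yaw) Ry(pitch) Rx(roll)).
In Python, from bench import bot, optics, workorder gives the robot as it stands.
- The arm moves only by the shell command python3 -m handwheel 'ROWS'. ROWS is JSON, a list of rows, each an object with "travel": the shift along the tool's x, y, z in mm, a list of three; "turn": the turn, a rotation vector about the tool's x, y, z in degrees, a list of three; "claw": the closure, from -1 (fully open) to 1 (shut). In form: [{"travel": [dx, dy, dz], "turn": [wx, wy, wz], "claw": claw}, ...]. A call has 1 to 5 rows; each row shifts and turns the commanded pose from where the row before left it, along the tool's axes as they then stand; what a row does not reach is not made up. A row lasts 1/10 s, in which the tool goes at most 50 mm and 8.59 degrees, less where a joint would pass 70% of its speed; a pose out of reach is approached as far as the arm can. A call with a gripper value outside its range is refused whole. The fingers move at their own pace and stop on an object; the grip force is fixed at half the most. Time passes only in rows, so rows that do not move let the fingers close. It gives the time, the measured TCP pose, the force and the opening at its end, in the units of the state.
- bot.state(): the state, without advancing time (a new reading comes with each control period).
- optics.snapshot(name): name is "side" or "top"; returns a dict with "image" (420x560x3 uint8, blue, green, red), "range_z" (420x560 float32, m along the optical axis (not along the pixel's ray), 0 where there is no reading), "fx", "fy", "cx", "cy" (pixels), "view" (4x4, takes a point from world to camera coordinates). Camera axes: x right, y down, z forward; pixel columns grow to the right and rows downward; lengths in m; the calibration is good to about 2 mm. A picture is of the moment at which its call begins.
- workorder.hand_in(): hands the job in, once; it reports no verdict.
The state is a dict: "t": time; "joint_positions": joint angles; "joint_velocities": joint speeds; "effort": joint torques, N m; "position": TCP position; "ee_rot": TCP orientation; "wrist_force": force on the tool from outside, world axes, zero at the start; "ft_torque": the same for the moment, N m; "width": opening from 0.0 (shut) to 1.0 (fully open).
Only numpy, scipy, OpenCV 4.12 (cv2) and the standard library are available. Lean on these libraries where they do the work, as an engineer would, in place of code of your own. Each camera call takes 0.05 s, during which the arm holds its last target.

## Working session

There is one attempt and no reset: what is moved stays moved. The work goes in short steps, Python scripts to look and compute and a shell command to move; the robot and the scene stay as the last step left them, time stands still between calls to the robot, and variables do not carry over. Pictures are saved under pics/ and viewed, and the job is handed in when it is done.

```bash
mkdir -p pics; ls
python3 - <<'E'
from bench import bot,optics
import cv2
print(bot.state())
for n in("side","top"):
    s=optics.snapshot(n); cv2.imwrite(f"pics/{n}0.png",s["image"]); print(n,s["fx"],s["fy"],s["cx"],s["cy"],s["view"].round(3).tolist())
E
```

```text
pics
{'t': 0.0, 'joint_positions': array([-1.38911389e+00,  2.21239334e-01,  1.52764977e+00,  2.38663195e-05,
        1.39467180e+00, -1.26103082e-01]), 'joint_velocities': array([2.46829178e-05, 4.64603652e-04, 2.46381349e-04, 7.78251212e-04,
       1.22296285e-03, 1.53098753e-03]), 'effort': array([-1.08041892e-03, -4.94620407e+01, -3.87376928e+01,  6.98508276e-02,
        5.72536897e-02, -1.42768163e-04]), 'position': array([ 0.18923678, -0.59503997,  0.24040857]), 'ee_rot': array([-3.13964299e+00, -2.70847208e-04,  3.07781045e-01]), 'wrist_force': array([ 0.17352909,  0.14055529, -0.53110501]), 'ft_torque': array([ 0.02978849, -0.00371388, -0.04355401]), 'width': 1.0017958881556988}
side 517.9946282512959 517.9946282512959 279.44817336158906 211.7657161658128 [[-1.0, 0.014, 0.003, 0.437], [0.004, 0.449, -0.893, 0.153], [-0.013, -0.893, -0.449, 0.991], [0.0, 0.0, 0.0, 1.0]]
top 425.79842729294734 425.79842729294734 277.41654474933745 208.57507495217 [[-0.019, -1.0, -0.006, -0.081], [-0.992, 0.02, -0.125, 0.449], [0.125, 0.003, -0.992, 0.969], [0.0, 0.0, 0.0, 1.0]]
```

View pics/side0.png

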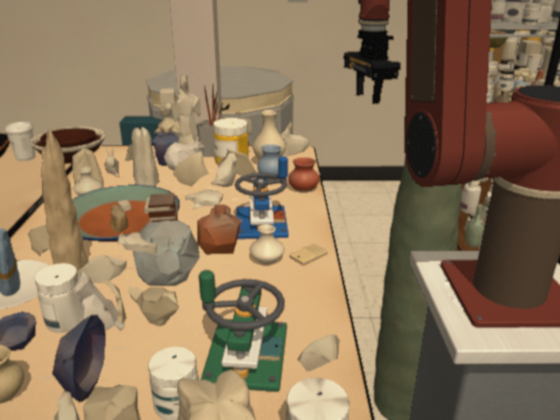

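View pics/top0.png

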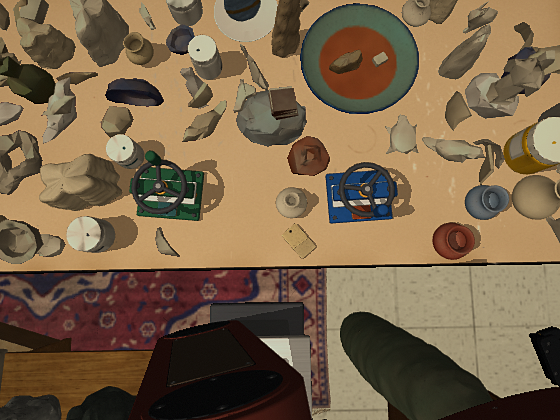

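```bash
cat > h.py <<'E'
import numpy as np,cv2
from bench import bot,optics
def pts(s):
    v,u=np.mgrid[:420,:560]; z=s["range_z"].astype(float)
    c=np.stack([(u-s["cx"])/s["fx"]*z,(v-s["cy"])/s["fy"]*z,z],-1)
    T=np.linalg.inv(s["view"]); p=c@T[:3,:3].T+T[:3,3]; p[z==0]=np.nan; return p
def proj(s,P):
    P=np.atleast_2d(P); c=P@s["view"][:3,:3].T+s["view"][:3,3]
    return np.c_[s["fx"]*c[:,0]/c[:,2]+s["cx"],s["fy"]*c[:,1]/c[:,2]+s["cy"]]
def green(s):
    h=cv2.cvtColor(s["image"],cv2.COLOR_BGR2HSV)
    return (h[...,0]>55)&(h[...,0]<88)&(h[...,1]>120)&(h[...,2]>25)
E
python3 - <<'E'
from h import *
for n in("top","side"):
    s=optics.snapshot(n); p=pts(s); g=green(s)
    R=(p[...,0]>.25)&(p[...,0]<.75)&(p[...,1]>0.05)&(p[...,1]<.5)
    print(n,"table z",np.nanmedian(p[...,2][R&(abs(p[...,2])<.012)]))
    m=g&R&(p[...,2]>.12); q=p[m]; print("handle",len(q),np.nanmedian(q,0),q.min(0),q.max(0))
    m=R&g&(p[...,2]<.03); q=p[m]; print("base",len(q),np.nanmedian(q,0)); 
    r=cv2.minAreaRect((q[:,:2]*1000).astype(np.float32)); print(r)
    hs=cv2.cvtColor(s["image"],cv2.COLOR_BGR2HSV)
    m=R&(p[...,2]>.1)&(p[...,2]<.118)&(hs[...,2]<110)
    # near the press
    m&=np.hypot(p[...,0]-np.nanmedian(q[:,0]),p[...,1]-np.nanmedian(q[:,1]))<.1
    w=p[m]; print("wheel",len(w),cv2.minEnclosingCircle((w[:,:2]*1000).astype(np.float32)))
    # height map of surroundings
    if n=="top":
        for x in np.arange(.75,.2,-.03):
            print("%.2f"%x,[int(1000*np.nanmax(np.r_[0,p[...,2][(abs(p[...,0]-x)<.015)&(abs(p[...,1]-y)<.015)]])) for y in np.arange(.5,-.06,-.03)])
E
```

```text
top table z -0.001785236831379322
handle 133 [0.54261452 0.1676134  0.158682  ] [0.53507797 0.1595937  0.12488705] [0.55656283 0.18078102 0.16371909]
base 1107 [0.47390233 0.14083646 0.01217433]
((492.1621398925781, 166.1411895751953), (148.12396240234375, 118.34346771240234), 84.14346313476562)
wheel 1124 ((492.8390808105469, 167.23538208007812), 61.10238265991211)
0.75 [127, 185, 122, 91, 91, 2, 0, 101, 111, 110, 92, 3, 31, 117, 88, 2, 2, 2, 46]
0.72 [120, 182, 115, 91, 93, 2, 1, 113, 120, 125, 122, 84, 2, 69, 80, 64, 39, 119, 112]
0.69 [4, 2, 74, 113, 121, 122, 50, 50, 41, 1, 85, 73, 2, 66, 63, 52, 39, 111, 114]
0.66 [5, 38, 97, 108, 114, 3, 57, 57, 51, 2, 4, 3, 3, 64, 66, 61, 3, 109, 106]
0.63 [50, 47, 47, 2, 2, 3, 52, 76, 78, 1, 2, 2, 2, 83, 76, 61, 2, 87, 104]
0.60 [53, 44, 44, 2, 3, 2, 2, 81, 81, 79, 4, 3, 67, 82, 67, 3, 2, 2, 82]
0.57 [62, 58, 2, 2, 0, 111, 109, 81, 82, 80, 11, 160, 3, 3, 3, 2, 3, 2, 2]
0.54 [69, 58, 109, 117, 119, 115, 109, 53, 44, 104, 110, 163, 111, 109, 15, 3, 2, 2, 1]
0.51 [61, 0, 103, 115, 119, 120, 115, 74, 0, 109, 110, 112, 108, 111, 14, 2, 3, 2, 3]
0
[... 392 characters left out ...]
33 [93, 91, 90, 3, 1, 1, 3, 3, 2, 2, 2, 10, 17, 3, 3, 2, 2, 2, 2]
0.30 [2, 0, 1, 0, 2, 1, 3, 1, 1, 3, 0, 2, 4, 0, 0, 0, 2, 1, 1]
0.27 [0, 0, 0, 0, 0, 0, 0, 0, 0, 0, 0, 0, 0, 0, 0, 0, 0, 0, 0]
0.24 [0, 0, 0, 0, 0, 0, 0, 0, 0, 0, 0, 0, 0, 0, 0, 0, 546, 750, 762]
0.21 [0, 0, 0, 0, 0, 0, 0, 0, 0, 0, 0, 0, 0, 348, 480, 608, 727, 730, 0]
side table z -0.000318160337725526
handle 2 [0.54518629 0.18088836 0.14606158] [0.53754239 0.17946693 0.13742737] [0.55283019 0.18230978 0.15469579]
base 3 [0.52901782 0.14898332 0.01388407]
((492.45123291015625, 135.19654846191406), (96.55342864990234, 2.484231948852539), 22.479463577270508)
wheel 1596 ((494.0203857421875, 171.66786193847656), 60.546791076660156)
```

Run:
```python
from h import *
s=optics.snapshot("top"); p=pts(s)
print("tall",[(round(x,2),[int(1000*np.nanmax(np.r_[0,p[...,2][(abs(p[...,0]-x)<.025)&(abs(p[...,1]-y)<.025)]])) for y in np.arange(.2,-.75,-.05)]) for x in (.6,.55,.5,.45,.4,.35,.3,.25)])
for n in("top","side"):
    s=optics.snapshot(n);p=pts(s)
    d=np.hypot(p[...,0]-.493,p[...,1]-.168)
    m=(d>.035)&(d<.075)&(p[...,2]>.104)&(p[...,2]<.117)&(cv2.cvtColor(s["image"],cv2.COLOR_BGR2HSV)[...,2]<110)
    q=p[m]; A=np.c_[2*q[:,:2],np.ones(len(q))]
    c=np.linalg.lstsq(A,(q[:,:2]**2).sum(1),rcond=None)[0]; print(n,"rim",len(q),c[:2],np.sqrt(c[2]+c[0]**2+c[1]**2),np.median(q[:,2]))
    m=(d<.09)&(p[...,2]>.12); q=p[m]; t=q[q[:,2]>.158]
    print("handle",len(q),q.min(0),q.max(0),"top",len(t),t.mean(0) if len(t) else 0, cv2.minEnclosingCircle((t[:,:2]*1000).astype(np.float32)) if len(t) else 0)
    if n=="side":
        # silhouette: left/right pixel mid at z 142 ray
        ys,xs=np.nonzero(m); print(xs.min(),xs.max(),ys.min(),ys.max())
        print(proj(s,[[.548,.168,.142],[.547,.175,.142]]))
```

```text
tall [(0.6, [3, 68, 85, 48, 65, 99, 104, 96, 98, 4, 4, 34, 36, 49, 72, 85, 75, 129, 128]), (0.55, [162, 162, 110, 3, 3, 4, 63, 100, 101, 110, 111, 14, 4, 46, 72, 88, 75, 128, 128]), (0.5, [112, 115, 111, 4, 4, 2, 77, 76, 107, 111, 113, 113, 3, 3, 4, 93, 91, 161, 123]), (0.45, [112, 112, 111, 3, 3, 2, 76, 76, 108, 111, 163, 110, 3, 2, 3, 94, 93, 163, 138]), (0.4, [35, 36, 3, 4, 4, 4, 13, 12, 16, 110, 163, 14, 3, 82, 85, 93, 56, 89, 89]), (0.35, [31, 36, 4, 4, 2, 2, 11, 11, 7, 3, 3, 3, 2, 83, 82, 19, 2, 3, 4]), (0.3, [3, 3, 3, 2, 3, 3, 3, 1, 2, 3, 4, 2, 3, 2, 40, 2, 3, 2, 2]), (0.25, [0, 0, 0, 0, 749, 768, 766, 0, 0, 0, 0, 0, 0, 0, 0, 0, 0, 0, 0])]
top rim 793 [0.49192153 0.16644226] 0.05361647855894459 0.10738446511304889
handle 165 [0.53524273 0.15906777 0.12049287] [0.55883758 0.18171549 0.16390953] top 69 [0.54649957 0.1704156  0.15997359] ((546.8762817382812, 170.4853057861328), 10.872310638427734)
side rim 1126 [0.4920851  0.17233183] 0.05302521412850603 0.10823570085660009
handle 465 [0.53467438 0.16298749 0.12000746] [0.55874555 0.18574843 0.16308613] top 111 [0.54634708 0.17506048 0.16087429] ((546.8466186523438, 173.65240478515625), 11.361749649047852)
198 215 269 300
[[206.21681741 281.81137431]
 [206.36102671 284.5166636 ]]
```

```bash
python3 -m handwheel '[{"travel":[0,0,-15],"turn":[0,0,-8.5],"claw":-1},{"travel":[0,0,-15],"turn":[0,0,-8.5],"claw":-1},{"travel":[0,0,0],"turn":[0,0,-8.5],"claw":-1},{"travel":[0,0,0],"turn":[0,0,-8.5],"claw":-1},{"travel":[0,0,0],"turn":[0,0,-8.5],"claw":-1}]'; python3 -m handwheel '[{"travel":[0,0,0],"turn":[0,0,-8.5],"claw":-1},{"travel":[0,0,0],"turn":[0,0,-8.5],"claw":-1},{"travel":[0,0,0],"turn":[0,0,-8.5],"claw":-1},{"travel":[0,0,0],"turn":[0,0,-4.4],"claw":-1},{"travel":[0,0,0],"turn":[0,0,0],"claw":-1}]'
```

```text
t: 0.85
position: [0.1894, -0.5957, 0.2717]
ee_rot: [3.141, 0.0, 1.056]
wrist_force: [-0.1, -0.3, -0.1]
width: 0.999
t: 1.35
position: [0.1893, -0.5956, 0.2715]
ee_rot: [-3.142, -0.0, 1.572]
wrist_force: [-0.0, 0.6, -0.1]
width: 1.002
```

```bash
python3 -m handwheel '[{"travel":[42,20,0],"turn":[0,0,0],"claw":-1},{"travel":[42,20,0],"turn":[0,0,0],"claw":-1},{"travel":[42,20,0],"turn":[0,0,0],"claw":-1},{"travel":[42,20,0],"turn":[0,0,0],"claw":-1},{"travel":[42,20,0],"turn":[0,0,0],"claw":-1}]'
```

```text
t: 1.85
position: [0.2897, -0.3839, 0.2716]
ee_rot: [3.141, 0.0, 1.568]
wrist_force: [0.7, 0.0, 0.6]
width: 0.997
```

```bash
python3 -m handwheel '[{"travel":[43,20,0],"turn":[0,0,0],"claw":-1},{"travel":[43,20,0],"turn":[0,0,0],"claw":-1},{"travel":[43,20,0],"turn":[0,0,0],"claw":-1},{"travel":[43,20,0],"turn":[0,0,0],"claw":-1},{"travel":[43,20,0],"turn":[0,0,0],"claw":-1}]'; python3 -m handwheel '[{"travel":[43,20,0],"turn":[0,0,0],"claw":-1},{"travel":[43,20,0],"turn":[0,0,0],"claw":-1},{"travel":[43,20,0],"turn":[0,0,0],"claw":-1},{"travel":[43,20,0],"turn":[0,0,0],"claw":-1},{"travel":[43,20,0],"turn":[0,0,0],"claw":-1}]';  python3 -m handwheel '[{"travel":[42,19,0],"turn":[0,0,0],"claw":-1},{"travel":[42,19,0],"turn":[0,0,0],"claw":-1},{"travel":[42,19,0],"turn":[0,0,0],"claw":-1},{"travel":[0,0,0],"turn":[0,0,0],"claw":-1}]'
```

```text
t: 2.35
position: [0.3895, -0.1687, 0.2719]
ee_rot: [3.14, 0.001, 1.568]
wrist_force: [0.8, -0.1, 0.0]
width: 1.0
t: 2.85
position: [0.4895, 0.0466, 0.2719]
ee_rot: [3.141, 0.0, 1.569]
wrist_force: [0.8, -0.4, 0.6]
width: 1.004
t: 3.25
position: [0.5467, 0.1753, 0.2708]
ee_rot: [-3.141, -0.002, 1.574]
wrist_force: [-0.2, 0.1, -0.1]
width: 0.999
```

```bash
python3 -m handwheel '[{"travel":[-3,0,35],"turn":[0,0,0],"claw":-1},{"travel":[0,0,35],"turn":[0,0,0],"claw":-1},{"travel":[0,0,35],"turn":[0,0,0],"claw":-1},{"travel":[0,0,22],"turn":[0,0,0],"claw":-1},{"travel":[0,0,0],"turn":[0,0,0],"claw":-1}]'
python3 - <<'E'
from h import *
for n in("top","side"): cv2.imwrite(f"pics/{n}1.png",optics.snapshot(n)["image"])
E
```

```text
t: 3.75
position: [0.5428, 0.1666, 0.1405]
ee_rot: [-3.134, 0.001, 1.569]
wrist_force: [-1.3, -0.5, 0.8]
width: 1.0
```

View pics/side1.png

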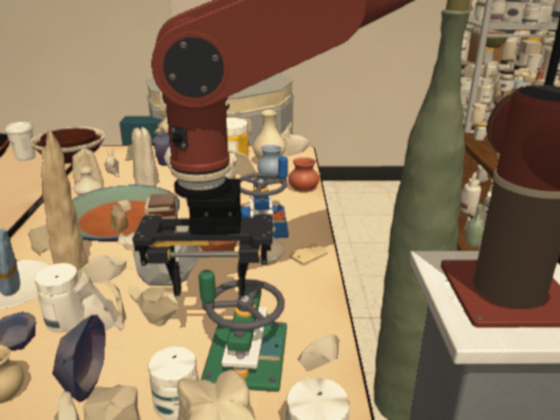

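The jaws straddle the green handle (207,285): one finger is at (177,270) and the other at (240,270). I'll read the state again before closing.

```bash
python3 -c "
from bench import bot
s=bot.state();print(s['t'],s['position'],s['ee_rot'],s['wrist_force'])"
```

```text
3.85 [0.54593009 0.16723841 0.14501662] [-3.14139767e+00  1.53170178e-04  1.56997921e+00] [-0.22283421  0.50347625  1.55558234]
```

View pics/top1.png

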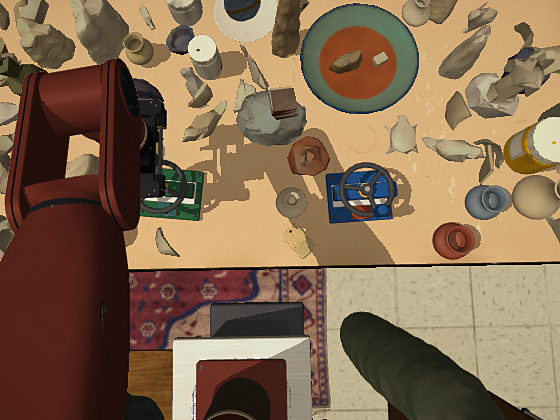

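```bash
python3 -m handwheel '[{"travel":[5,1,0],"turn":[0,0,0],"claw":-1},{"travel":[0,0,1],"turn":[0,0,0],"claw":1},{"travel":[0,0,0],"turn":[0,0,0],"claw":1},{"travel":[0,0,0],"turn":[0,0,0],"claw":1},{"travel":[0,0,0],"turn":[0,0,0],"claw":1}]';python3 -m handwheel '[{"travel":[0,0,0],"turn":[0,0,0],"claw":1},{"travel":[0,0,0],"turn":[0,0,0],"claw":1},{"travel":[0,0,0],"turn":[0,0,0],"claw":1}]'
```

```text
t: 4.35
position: [0.547, 0.1726, 0.1439]
ee_rot: [3.141, -0.0, 1.571]
wrist_force: [-0.6, 0.3, 0.4]
width: 0.72
t: 4.65
position: [0.5468, 0.1726, 0.1435]
ee_rot: [-3.141, 0.0, 1.571]
wrist_force: [-0.8, 0.2, -0.3]
width: 0.447
```

```bash
python3 -m handwheel '[{"travel":[0,0,0],"turn":[0,0,0],"claw":1},{"travel":[0,0,0],"turn":[0,0,0],"claw":1},{"travel":[0,0,0],"turn":[0,0,0],"claw":1},{"travel":[0,0,0],"turn":[0,0,0],"claw":1}]'
python3 - <<'E'
import numpy as np
# tool x=dY, tool y=dX; start angle 4 deg, clockwise 12deg rows, R 55
a=np.radians(4-12*np.arange(31)); P=55*np.c_[np.sin(a),np.cos(a)]
for i,d in enumerate(np.diff(P,axis=0).round(1)): print(i//5,d.tolist())
E
```

```text
t: 5.05
position: [0.547, 0.1726, 0.1435]
ee_rot: [3.141, -0.0, 1.571]
wrist_force: [1.6, -0.5, -0.9]
width: 0.264
0 [-11.5, -0.4]
0 [-11.2, -2.8]
0 [-10.3, -5.0]
0 [-9.1, -7.1]
0 [-7.4, -8.8]
1 [-5.4, -10.2]
1 [-3.2, -11.1]
1 [-0.8, -11.5]
1 [1.6, -11.4]
1 [3.9, -10.8]
2 [6.1, -9.8]
2 [8.0, -8.3]
2 [9.5, -6.4]
2 [10.7, -4.3]
2 [11.3, -2.0]
3 [11.5, 0.4]
3 [11.2, 2.8]
3 [10.3, 5.0]
3 [9.1, 7.1]
3 [7.4, 8.8]
4 [5.4, 10.2]
4 [3.2, 11.1]
4 [0.8, 11.5]
4 [-1.6, 11.4]
4 [-3.9, 10.8]
5 [-6.1, 9.8]
5 [-8.0, 8.3]
5 [-9.5, 6.4]
5 [-10.7, 4.3]
5 [-11.3, 2.0]
```

The width reads 0.264, about 23 mm, so the handle is held. I'll start the first 60° of cranking.

```bash
python3 -m handwheel '[{"travel":[-11.5,-0.4,0],"turn":[0,0,0],"claw":1},{"travel":[-11.2,-2.8,0],"turn":[0,0,0],"claw":1},{"travel":[-10.3,-5.0,0],"turn":[0,0,0],"claw":1},{"travel":[-9.1,-7.1,0],"turn":[0,0,0],"claw":1},{"travel":[-7.4,-8.8,0],"turn":[0,0,0],"claw":1}]'
```

```text
t: 5.55
position: [0.522, 0.1221, 0.1435]
ee_rot: [-3.141, -0.0, 1.571]
wrist_force: [0.2, 3.7, 0.8]
width: 0.268
```

```bash
python3 -m handwheel '[{"travel":[-5.4,-10.2,0],"turn":[0,0,0],"claw":1},{"travel":[-3.2,-11.1,0],"turn":[0,0,0],"claw":1},{"travel":[-0.8,-11.5,0],"turn":[0,0,0],"claw":1},{"travel":[1.6,-11.4,0],"turn":[0,0,0],"claw":1},{"travel":[3.9,-10.8,0],"turn":[0,0,0],"claw":1}]'
```

```text
t: 6.05
position: [0.4669, 0.1195, 0.1436]
ee_rot: [3.141, -0.0, 1.571]
wrist_force: [4.5, 4.2, -4.3]
width: 0.264
```

```bash
python3 -m handwheel '[{"travel":[6.1,-9.8,0],"turn":[0,0,0],"claw":1},{"travel":[8.0,-8.3,0],"turn":[0,0,0],"claw":1},{"travel":[9.5,-6.4,0],"turn":[0,0,0],"claw":1},{"travel":[10.7,-4.3,0],"turn":[0,0,0],"claw":1},{"travel":[11.3,-2.0,0],"turn":[0,0,0],"claw":1}]'
```

```text
t: 6.55
position: [0.4371, 0.1652, 0.1436]
ee_rot: [3.14, 0.001, 1.572]
wrist_force: [10.0, -0.9, -8.1]
width: 0.268
```

```bash
python3 -m handwheel '[{"travel":[11.5,0.9,0],"turn":[0,0,0],"claw":1},{"travel":[11.2,3.3,0],"turn":[0,0,0],"claw":1},{"travel":[10.3,5.0,0],"turn":[0,0,0],"claw":1},{"travel":[9.1,7.1,0],"turn":[0,0,0],"claw":1},{"travel":[7.4,8.8,0],"turn":[0,0,0],"claw":1}]'
```

```text
t: 7.05
position: [0.4623, 0.2148, 0.1435]
ee_rot: [-3.141, 0.001, 1.572]
wrist_force: [2.4, -5.6, 0.1]
width: 0.268
```

```bash
python3 -m handwheel '[{"travel":[5.4,10.2,0],"turn":[0,0,0],"claw":1},{"travel":[3.2,11.1,0],"turn":[0,0,0],"claw":1},{"travel":[0.8,11.5,0],"turn":[0,0,0],"claw":1},{"travel":[-1.6,11.4,0],"turn":[0,0,0],"claw":1},{"travel":[-3.9,10.8,0],"turn":[0,0,0],"claw":1}]'
```

```text
t: 7.55
position: [0.5174, 0.2176, 0.1434]
ee_rot: [-3.139, 0.001, 1.571]
wrist_force: [-5.6, -7.9, 5.2]
width: 0.265
```

```bash
python3 -m handwheel '[{"travel":[-6.6,9.3,0],"turn":[0,0,0],"claw":1},{"travel":[-8.0,7.9,0],"turn":[0,0,0],"claw":1},{"travel":[-9.5,6.2,0],"turn":[0,0,0],"claw":1},{"travel":[-10.7,4.3,0],"turn":[0,0,0],"claw":1},{"travel":[-11.3,2.0,0],"turn":[0,0,0],"claw":1}]'
python3 - <<'E'
from h import *
cv2.imwrite("pics/side2.png",optics.snapshot("side")["image"])
s=bot.state();print(s['position'],s['wrist_force'])
E
```

```text
t: 8.05
position: [0.5472, 0.1716, 0.1435]
ee_rot: [3.141, -0.001, 1.571]
wrist_force: [-2.5, 2.4, 2.0]
width: 0.267
[0.5472548  0.16991052 0.14352161] [-1.62172013 -0.9482458   1.1126188 ]
```

View pics/side2.png

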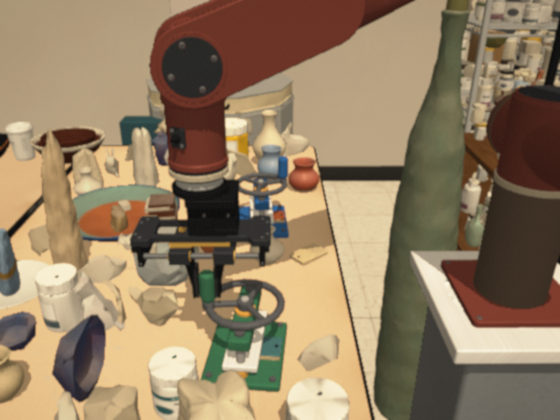

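The first full turn is done: the handle, still held, is back at (207,285). Only 7.5–11 rad fits the press's alignment, so the start was about 9.6 rad and about 190° remain.

```bash
python3 -m handwheel '[{"travel":[-11.5,-0.4,0],"turn":[0,0,0],"claw":1},{"travel":[-11.2,-2.8,0],"turn":[0,0,0],"claw":1},{"travel":[-10.3,-5.0,0],"turn":[0,0,0],"claw":1},{"travel":[-8.6,-7.1,0],"turn":[0,0,0],"claw":1},{"travel":[-6.9,-8.8,0],"turn":[0,0,0],"claw":1}]';  python3 -m handwheel '[{"travel":[-5.4,-10.2,0],"turn":[0,0,0],"claw":1},{"travel":[-3.2,-11.1,0],"turn":[0,0,0],"claw":1},{"travel":[-0.8,-11.5,0],"turn":[0,0,0],"claw":1},{"travel":[1.6,-11.4,0],"turn":[0,0,0],"claw":1},{"travel":[3.9,-10.8,0],"turn":[0,0,0],"claw":1}]'
```

```text
t: 8.6
position: [0.5224, 0.1225, 0.1435]
ee_rot: [3.141, 0.001, 1.571]
wrist_force: [0.4, 0.8, -1.4]
width: 0.265
t: 9.1
position: [0.4666, 0.1197, 0.1435]
ee_rot: [-3.142, 0.0, 1.571]
wrist_force: [2.3, 1.6, -2.8]
width: 0.268
```

```bash
python3 -m handwheel '[{"travel":[6.1,-9.6,0],"turn":[0,0,0],"claw":1},{"travel":[8.0,-8.1,0],"turn":[0,0,0],"claw":1},{"travel":[9.5,-6.2,0],"turn":[0,0,0],"claw":1},{"travel":[10.7,-4.1,0],"turn":[0,0,0],"claw":1}]'
python3 - <<'E'
import numpy as np
a=np.radians(196-3*np.arange(11)); P=55*np.c_[np.sin(a),np.cos(a)]
for i,d in enumerate(np.diff(P,axis=0).round(1)): print(round(np.degrees(a[i+1])),d.tolist())
E
```

```text
t: 9.5
position: [0.4389, 0.1548, 0.1435]
ee_rot: [-3.141, 0.0, 1.572]
wrist_force: [2.0, -1.2, -3.7]
width: 0.264
193 [2.8, -0.7]
190 [2.8, -0.6]
187 [2.8, -0.4]
184 [2.9, -0.3]
181 [2.9, -0.1]
178 [2.9, 0.0]
175 [2.9, 0.2]
172 [2.9, 0.3]
169 [2.8, 0.5]
166 [2.8, 0.6]
```

```bash
python3 -m handwheel '[{"travel":[2.8,-0.6,0],"turn":[0,0,0],"claw":1},{"travel":[2.8,-0.5,0],"turn":[0,0,0],"claw":1},{"travel":[2.8,-0.4,0],"turn":[0,0,0],"claw":1},{"travel":[2.8,-0.2,0],"turn":[0,0,0],"claw":1},{"travel":[2.8,0,0],"turn":[0,0,0],"claw":1}]';python3 -m handwheel '[{"travel":[2,0,0],"turn":[0,0,0],"claw":1},{"travel":[0,0,0],"turn":[0,0,0],"claw":1}]'
```

```text
t: 10.0
position: [0.4374, 0.168, 0.1434]
ee_rot: [-3.14, 0.0, 1.571]
wrist_force: [-5.5, -1.5, 3.2]
width: 0.265
t: 10.2
position: [0.4374, 0.1703, 0.1435]
ee_rot: [-3.14, -0.001, 1.571]
wrist_force: [-4.5, -0.3, 3.3]
width: 0.265
```

```bash
python3 -m handwheel '[{"travel":[1.5,0.1,0],"turn":[0,0,0],"claw":1},{"travel":[1.5,0.1,0],"turn":[0,0,0],"claw":1},{"travel":[0,0,0],"turn":[0,0,0],"claw":1}]';python3 -m handwheel '[{"travel":[1.5,0.1,0],"turn":[0,0,0],"claw":1},{"travel":[0,0,0],"turn":[0,0,0],"claw":1}]'
```

```text
t: 10.5
position: [0.4376, 0.1732, 0.1435]
ee_rot: [-3.14, -0.001, 1.571]
wrist_force: [-4.9, -0.5, 3.0]
width: 0.262
t: 10.7
position: [0.4376, 0.1741, 0.1434]
ee_rot: [-3.139, 0.001, 1.571]
wrist_force: [-5.3, -3.3, 3.7]
width: 0.266
```

```bash
python3 -m handwheel '[{"travel":[1,0,0],"turn":[0,0,0],"claw":1},{"travel":[0,0,0],"turn":[0,0,0],"claw":1}]';python3 -m handwheel '[{"travel":[1,0,0],"turn":[0,0,0],"claw":1},{"travel":[0,0,0],"turn":[0,0,0],"claw":1}]';python3 -m handwheel '[{"travel":[1,0,0],"turn":[0,0,0],"claw":1},{"travel":[0,0,0],"turn":[0,0,0],"claw":1}]'
```

```text
t: 10.9
position: [0.4377, 0.1742, 0.1434]
ee_rot: [-3.139, 0.003, 1.571]
wrist_force: [-6.0, -6.9, 4.6]
width: 0.262
t: 11.1
position: [0.4377, 0.1743, 0.1434]
ee_rot: [-3.139, 0.004, 1.571]
wrist_force: [-5.3, -10.1, 5.1]
width: 0.266
t: 11.3
position: [0.4377, 0.1745, 0.1434]
ee_rot: [-3.139, 0.006, 1.571]
wrist_force: [-6.2, -14.4, 6.6]
width: 0.267
```

```bash
python3 -m handwheel '[{"travel":[2,0,0],"turn":[0,0,0],"claw":1},{"travel":[0,0,0],"turn":[0,0,0],"claw":1}]'
python3 - <<'E'
import numpy as np
from scipy.optimize import least_squares
Q=np.array([[.522,.1221],[.4669,.1195],[.4623,.2148],[.5174,.2176],[.5472,.1699],[.5224,.1225],[.4666,.1197],[.4389,.1548],[.4376,.1732]])
r=least_squares(lambda v:np.hypot(Q[:,0]-v[0],Q[:,1]-v[1])-v[2],[.492,.168,.055]);print(r.x,r.fun.round(4))
c=r.x[:2]; a0=np.degrees(np.arctan2(.1744-c[1],.4377-c[0]));print(a0, c+.055*np.r_[np.cos(np.radians(a0+90)),np.sin(np.radians(a0+90))])
a=np.radians(a0+9*np.arange(11)); P=55*np.c_[np.sin(a),np.cos(a)]
for i,d in enumerate(np.diff(P,axis=0).round(1)): print(d.tolist(), (c[::-1]*1000+P[i+1]).round(1))
E
```

```text
t: 11.5
position: [0.4377, 0.1747, 0.1433]
ee_rot: [-3.138, 0.01, 1.572]
wrist_force: [-5.7, -21.1, 7.4]
width: 0.266
[0.4922553  0.1684998  0.05507019] [ 0.      0.0001  0.0001  0.0001 -0.0001 -0.0001  0.0001  0.     -0.0002]
173.82740603870283 [0.4863415  0.11381866]
[-8.6, -0.3] [165.8 437.3]
[-8.6, 1.1] [157.2 438.4]
[-8.3, 2.4] [148.9 440.8]
[-7.8, 3.7] [141.1 444.5]
[-7.1, 4.9] [134.  449.4]
[-6.3, 5.9] [127.7 455.3]
[-5.3, 6.8] [122.5 462.2]
[-4.1, 7.6] [118.3 469.7]
[-2.9, 8.1] [115.4 477.9]
[-1.6, 8.5] [113.8 486.3]
```

The stop is hard: 21 N with no movement, and its angle of 173.8° agrees with the geometry. I'll take off about 5 mm of wind-up and back off 90°.

```bash
python3 -m handwheel '[{"travel":[-5.3,0,0],"turn":[0,0,0],"claw":1},{"travel":[-8.6,0.3,0],"turn":[0,0,0],"claw":1},{"travel":[-8.6,1.3,0],"turn":[0,0,0],"claw":1},{"travel":[-8.3,2.4,0],"turn":[0,0,0],"claw":1},{"travel":[0,0,0],"turn":[0,0,0],"claw":1}]'
```

```text
t: 12.0
position: [0.4415, 0.1476, 0.1434]
ee_rot: [-3.139, 0.001, 1.57]
wrist_force: [-7.2, -4.6, 3.9]
width: 0.263
```

```bash
python3 -m handwheel '[{"travel":[-7.8,3.2,0],"turn":[0,0,0],"claw":1},{"travel":[-7.1,4.5,0],"turn":[0,0,0],"claw":1},{"travel":[-6.3,5.9,0],"turn":[0,0,0],"claw":1},{"travel":[-5.0,6.8,0],"turn":[0,0,0],"claw":1},{"travel":[0,0,0],"turn":[0,0,0],"claw":1}]'
```

```text
t: 12.5
position: [0.4639, 0.1214, 0.1435]
ee_rot: [3.14, 0.001, 1.57]
wrist_force: [-0.3, -3.7, -0.0]
width: 0.266
```

```bash
python3 -m handwheel '[{"travel":[-4.0,7.0,0],"turn":[0,0,0],"claw":1},{"travel":[-2.5,7.5,0],"turn":[0,0,0],"claw":1},{"travel":[-1.2,7.8,0],"turn":[0,0,0],"claw":1},{"travel":[0,0,0],"turn":[0,0,0],"claw":1},{"travel":[0,0,0],"turn":[0,0,0],"claw":1}]'
```

```text
t: 13.0
position: [0.4863, 0.1139, 0.1435]
ee_rot: [3.14, 0.001, 1.571]
wrist_force: [1.3, -5.8, -2.0]
width: 0.267
```

The TCP is on target. Now I'll release and rise.

```bash
python3 -m handwheel '[{"travel":[0,0,0],"turn":[0,0,0],"claw":-1},{"travel":[0,0,0],"turn":[0,0,0],"claw":-1},{"travel":[0,0,0],"turn":[0,0,0],"claw":-1},{"travel":[0,0,0],"turn":[0,0,0],"claw":-1},{"travel":[0,0,0],"turn":[0,0,0],"claw":-1}]'; python3 -m handwheel '[{"travel":[0,0,0],"turn":[0,0,0],"claw":-1},{"travel":[0,0,0],"turn":[0,0,0],"claw":-1},{"travel":[0,0,-15],"turn":[0,0,0],"claw":-1},{"travel":[0,0,-30],"turn":[0,0,0],"claw":-1},{"travel":[0,0,-40],"turn":[0,0,0],"claw":-1}]';python3 -m handwheel '[{"travel":[0,0,-40],"turn":[0,0,0],"claw":-1},{"travel":[-40,0,0],"turn":[0,0,0],"claw":-1},{"travel":[-45,0,0],"turn":[0,0,0],"claw":-1},{"travel":[-45,0,0],"turn":[0,0,0],"claw":-1},{"travel":[-45,0,0],"turn":[0,0,0],"claw":-1}]'
python3 -m handwheel '[{"travel":[-45,0,0],"turn":[0,0,0],"claw":-1},{"travel":[-45,0,0],"turn":[0,0,0],"claw":-1},{"travel":[-45,0,0],"turn":[0,0,0],"claw":-1},{"travel":[-45,0,0],"turn":[0,0,0],"claw":-1},{"travel":[0,0,0],"turn":[0,0,0],"claw":-1}]'
python3 - <<'E'
from h import *
for n in("top","side"):
    s=optics.snapshot(n);p=pts(s);cv2.imwrite(f"pics/{n}3.png",s["image"])
    for c in ((.4923,.1685),):
        d=np.hypot(p[...,0]-c[0],p[...,1]-c[1]); t=p[(d<.09)&(p[...,2]>.15)&(p[...,2]<.168)]
        if len(t): 
            m=t.mean(0); print(n,len(t),m,np.degrees(np.arctan2(m[1]-c[1],m[0]-c[0])))
E
```

```text
t: 13.5
position: [0.4851, 0.115, 0.1437]
ee_rot: [3.141, -0.0, 1.572]
wrist_force: [-0.4, -0.1, 0.3]
width: 0.636
t: 14.0
position: [0.4835, 0.1147, 0.2274]
ee_rot: [-3.137, 0.0, 1.571]
wrist_force: [0.4, 0.1, 0.2]
width: 0.983
t: 14.5
position: [0.4849, -0.0617, 0.2689]
ee_rot: [3.141, 0.0, 1.572]
wrist_force: [1.0, 0.3, -0.2]
width: 1.004
t: 15.0
position: [0.4845, -0.2451, 0.2683]
ee_rot: [-3.141, 0.002, 1.566]
wrist_force: [-0.0, 0.8, 0.7]
width: 1.002
top 106 [0.48551836 0.11122349 0.15878979] -96.75248101204012
side 162 [0.48582545 0.11869549 0.15797141] -97.40686793425236
```

View pics/top3.png

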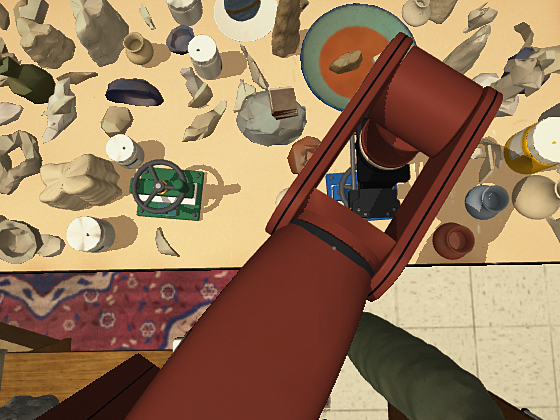

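View pics/side3.png

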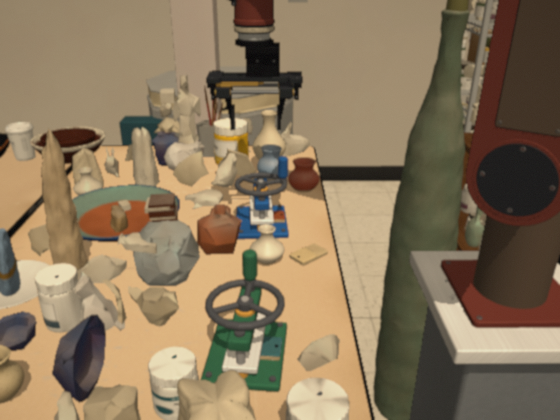

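The green handle is now at (250,262) in the side view, pointing towards -y at about -97° against a target of -96°. The blue handle is unmoved at (283,167), and the gripper is clear at (254,90). I'll hand in now.

```bash
python3 -c "
from bench import workorder
print(workorder.hand_in())"
```

```text
the job is handed in; nothing more can be done
None
```

I cranked the green press clockwise about 1.5 turns to its stop, backed it off a quarter turn and let go. I handed the job in at about 15 s with the arm clear.

- **Stop:** the handle held still while the tangential force rose from under 2 N to 21 N. It stopped at 173.8° in the world frame, within about half a degree of the press's own -x direction as measured from its base.
- **Back-off:** I moved the handle 90° anticlockwise before releasing. After release the cameras put it at -96.8° (top) and -97.4° (side) against a target of -96.2°. That is a back-off of about 89°.
- **Camera disagreement:** the two cameras differ by 4 to 7 mm in y around the press, more than the stated 2 mm. I took the wheel centre from the arm's own path instead, which fits a circle of radius 55.07 mm to within 0.2 mm.
- **Blue press:** its handle is in the same place in the side view before and after, checked by eye only. In the last top view the arm hid that press.

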